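# Lock the twist-in die without shifting the depth collar

### The job

The nickel die has been dropped into the eyelet machine's brass socket but is not locked: press it down, turn it clockwise until you feel it come up against its stop, and let it spring up into its notch so that it stays locked, then let go. The depth collar around it must stay at its setting: do not turn it or lean on it, not even by forcing the die against its stop. Leave the spare dies, the shoe last and the cup of grommets where they are.

Things in the scene. Friction and masses are not known exactly. Their poses are not given: they have to be found in the camera images.
- machine: Grey eyelet machine, fixed. Origin on the bench, on the socket's vertical axis; z up. Base plate 20 mm thick, x -80 to +140, y -150 to +190 mm. On the axis a pedestal 96 mm wide carries the collar (outer knob) and die (inner knob). A 240 mm high column stands at x +100, y +150 mm, its head swung aside toward +y: the space above the socket is free.
- die_grip (a point): Grip point of the nickel die, the INNER knob, on the socket axis, 115 mm above the bench when up. Its handle is an upright bar with two flats, 16 mm thick (this y), 34 mm wide (this x), reaching from 25 mm below to 9 mm above this point (nipple on top: 6 mm more). z up. Red stroke on top at its -x end. The collar's top is 33 mm below this point (25 mm when fully pressed).
- collar_mark (a point): White stroke on top of the depth collar, the OUTER knob: knurled dark ring 74 mm wide, 15 mm tall, its top 82 mm above the bench, around the flush brass socket. The point lies 33 mm from the socket axis. Only friction holds the collar (it slips round at about 0.35 N m). The ring with the die's lip, notch and stop is clamped in it: forcing the die against them drags the collar.
- die_press (a joint): How far the die is pressed down, m: 0 up and unlocked, 0.008 hard bottom. Spring: 3.6 N at 0, 10.8 N at the bottom. To lock, hold it at 0.0065 to 0.0075 (over 0.0055 needed, or its lug strikes the lip's side) while turning clockwise under the lip to the stop; let go there it rises into a notch and stays near 0.0027. Let go too early it goes to 0 or rests at 0.0055: press and turn again.
- die (a joint): Angle of the die, rad, growing clockwise seen from above; at 0 its bar lies along the machine's x. Starts between 0 and 0.1; turns easily (0.02 N m). The solid end stop lies somewhere between 0.6 and 1.6, unseen and different each time: it can only be felt. The notch spans the last 0.1 rad before the stop.
- collar (a joint): Angle of the outer depth collar, rad, growing clockwise seen from above; starts between -0.1 and 0.1.
- spare_a_center (a point): Spare nickel die standing on the machine's base plate, 44 mm tall, 36 mm wide; the point is its centre. Bystander.
- spare_b_center (a point): Second spare nickel die, same as the first; the point is its centre. Bystander.
- last_center (a point): Walnut shoe last on the bench, 260 mm long (its x), 84 mm wide, 78 mm tall; the point lies 25 mm above the bench at mid length. Bystander.
- cup_center (a point): Tin cup of bronze grommets on the bench, 76 mm wide, 75 mm tall; the point is its centre. Bystander.

How it is judged:
On the way, in this order (a step that is already met when the one before it is completed fails the run):
1. the die is pressed down far enough to pass under the bayonet lip (value of joint die_press above 0.0055 m), for 0.1 s.
2. the die has risen into its locking notch (value of joint die_press between 0.002 and 0.0042 m), for 0.3 s.
At the end, for the whole second after the job is handed in: The die rests in its locking notch, 2 to 4.2 mm below its unlocked height and still; the collar's mark is within 2 mm (about 3.5 degrees) of where it started; spare dies, last and cup are within 15 mm of where they were (all of step 2 and velocity of joint die between -0.05 and 0.05 rad/s and distance of collar_mark from where it was at the start of the episode below 0.002 m and distance of each of spare_a_center, spare_b_center, last_center, cup_center from where it was at the start of the episode below 0.015 m); the robot touches nothing.
It fails at once if the outer depth collar is turned out of its setting (its mark moves more than 2 mm) (distance of collar_mark from where it was at the start of the episode above 0.002 m).
It fails at once if the robot leans on the depth collar (more than 4 N) (contact force between any of the fingers, the arm and collar above 4 N).
It fails at once if a spare die, the last or the cup is moved more than 15 mm (distance of any of spare_a_center, spare_b_center, last_center, cup_center from where it was at the start of the episode above 0.015 m).
It also fails if it takes over 51 s, if anything falls off the work surface, if the arm or the gripper's body presses on something with over 40 N, if the wrist force passes 120 N, or if a joint passes its speed limit or range.

### The arm

A 6-joint arm with a two-finger parallel gripper is mounted at the origin on the work surface. World frame = base frame: x ahead of the robot, y to its left, z up, the work surface at z = 0. Lengths are in m, angles in rad, forces in N, time in s.
With the tool pointing down it reaches from about 0.3 to 0.825 m from the base axis. Payload 5.4 kg.
Tool frame: the origin (TCP) lies at the very end of the fingers, on their centre line; the grasp point (between the pads) lies 19 mm behind it; z points along the fingers, y is the direction in which the jaws open and shut (so a half turn about z gives the same grasp; the last joint's range is limited). The gripper opens to 92 mm and grips with 3 to 60 N. Pads are 20 mm wide; open, the fingers measure 128 mm over their backs; the gripper's body (75 mm by 189 mm) begins 69 mm behind the grasp point.
Start: joints at [-1.359, 0.158, 1.597, -0, 1.386, -0.21], TCP at [0.235, -0.525, 0.215] pointing down, gripper open.
Joint ranges: [-2.91, 2.91], [-0.94, 2.29], [0.18, 2.7], [-1.29, 4.43], [0.17, 2.64], [-3, 3]. Speed limits (rad/s): [2.57, 2.57, 3.14, 3.14, 3.14, 3.14].

### API

Orientations are given as a 3x3 rotation matrix whose columns are the frame's x, y, z axes.
In Python, from bench import arm, grab_frame gives the robot as it stands. Calls block until the motion is done:
- arm.goto(position, orientation): joint-space move of the TCP to a pose.
- arm.movel(position, attitude=None, vel=0.15): straight line of the TCP; attitude=None keeps the orientation; vel is the mean speed in m/s.
- arm.move_joints(angles): joint-space move.
- arm.gripper_open() and arm.grab(grip_force=None): open the fingers fully, or close them until they stop; grip_force is the grip in N (None keeps the last).
- arm.sleep(seconds).
- arm.inverse_kinematics(position, orientation): joint angles nearest the present ones, or None.
- arm.state(): the state.
- grab_frame(name): name is "scene" or "top"; returns a dict with "color" (384x512x3 uint8, red, green, blue), "camera_matrix" (3x3 intrinsics, pixels), "R" (3x3) and "t" (3): a world point X has camera coordinates R X + t. Camera axes: x right, y down, z forward; pixel columns grow to the right and rows downward; lengths in m; the calibration is good to about 2 mm. A picture is of the moment at which its call begins. There is no depth.
A pose or a line that the arm cannot do raises arm.IKError and nothing moves.
- arm.close_job(): hands the job in, once; it reports no verdict.
The state is a dict: "clock": time; "joints": joint angles; "joint_velocities": joint speeds; "tau": joint torques, N m; "ee_pos": TCP position; "eef_rot": TCP orientation; "wrist_force": force on the tool from outside, world axes, zero at the start; "wrist_torque": the same for the moment, N m; "finger_gap": finger opening in m.
Only numpy, scipy, OpenCV 4.12 (cv2) and the standard library are available. Lean on these libraries where they do the work, as an engineer would, in place of code of your own. Each camera call takes 0.05 s, during which the arm holds its last target.

## Working session

There is one attempt and no reset: what is moved stays moved. The work goes in short steps, each a Python script; the robot and the scene stay as the last script left them, time stands still between calls to the robot, and variables do not carry over. Pictures are saved under pics/ and viewed, and the job is handed in when it is done.

```bash
mkdir -p pics; ls; python3 - <<'E'
from bench import arm, grab_frame
import cv2
for n in("scene","top"):
    f=grab_frame(n); cv2.imwrite(f"pics/{n}0.png",f["color"][:,:,::-1]); print(n,f["camera_matrix"].round(1).tolist(),f["R"].round(4).tolist(),f["t"].round(4).tolist())
s=arm.state();print(s)
E
```

```text
pics
scene [[364.2, 0.0, 262.0], [0.0, 364.2, 189.3], [0.0, 0.0, 1.0]] [[0.1, 0.9949, -0.0118], [0.8084, -0.0882, -0.582], [-0.5801, 0.0486, -0.8131]] [-0.1316, -0.417, 1.2091]
top [[422.7, 0.0, 256.5], [0.0, 422.7, 190.9], [0.0, 0.0, 1.0]] [[-0.013, -0.9998, -0.0147], [-0.9817, 0.0155, -0.1898], [0.19, 0.012, -0.9817]] [0.0841, 0.5994, 0.9794]
{'clock': 0.1, 'joints': array([-1.35909457e+00,  1.58982394e-01,  1.59808674e+00, -1.57327525e-05,
        1.38624058e+00, -2.10117039e-01]), 'joint_velocities': array([ 0.00188408, -0.00085999, -0.00378062,  0.00174439, -0.00117041,
        0.00021526]), 'tau': array([ 4.83687108e-04, -3.86503458e+01, -3.22960210e+01,  7.02671916e-02,
        3.39138508e-02, -5.03702722e-05]), 'ee_pos': array([ 0.235261  , -0.52404167,  0.21372924]), 'eef_rot': array([[ 9.12344673e-01,  4.09422834e-01, -3.75915130e-04],
       [ 4.09422863e-01, -9.12343199e-01,  1.67547353e-03],
       [ 3.43013509e-04, -1.68251760e-03, -9.99998526e-01]]), 'wrist_force': array([ 0.15605031, -0.75881382, -0.38988716]), 'wrist_torque': array([-0.01496384,  0.04239256,  0.01889048]), 'finger_gap': 0.0917805683680082}
```

View pics/scene0.png

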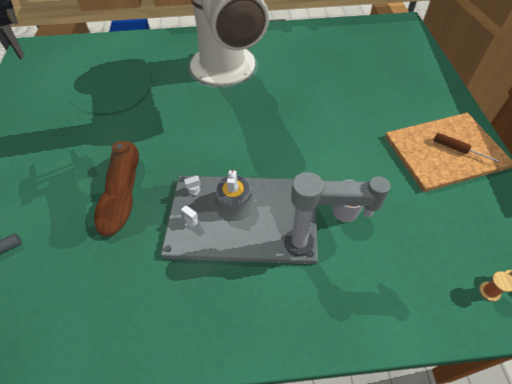

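View pics/top0.png

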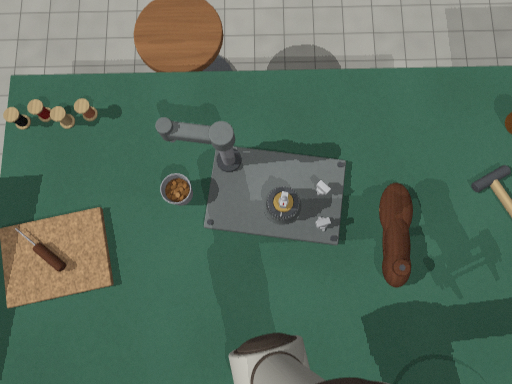

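The die sits in the socket at about (284,203) in top and (233,187) in scene. The spares are at (322,187) and (322,223) in top. I'll zoom in next.

```bash
python3 - <<'E'
import cv2
a=cv2.imread("pics/top0.png")[140:250,200:350]; cv2.imwrite("pics/top0z.png",cv2.resize(a,None,fx=5,fy=5,interpolation=cv2.INTER_CUBIC))
a=cv2.imread("pics/top0.png")[180:230,255:315]; cv2.imwrite("pics/top0zz.png",cv2.resize(a,None,fx=12,fy=12,interpolation=cv2.INTER_CUBIC))
a=cv2.imread("pics/scene0.png")[155:230,180:280]; cv2.imwrite("pics/scene0z.png",cv2.resize(a,None,fx=8,fy=8,interpolation=cv2.INTER_CUBIC))
E
```

```text
(no output)
```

View pics/top0z.png

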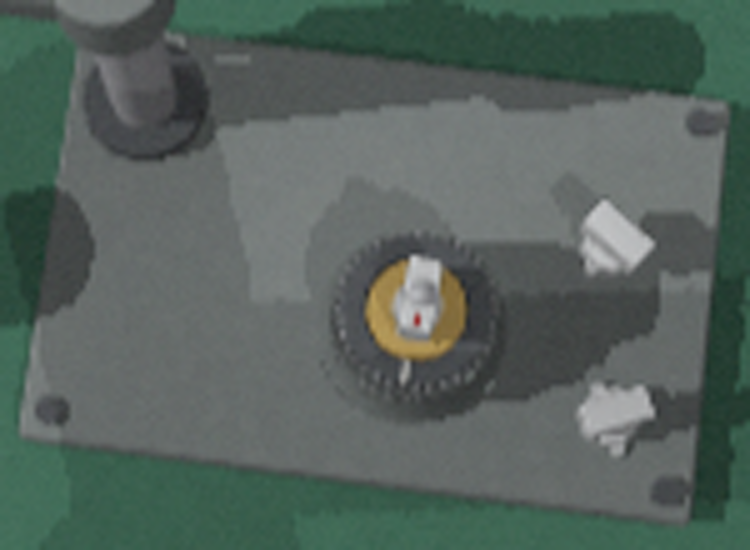

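View pics/top0zz.png

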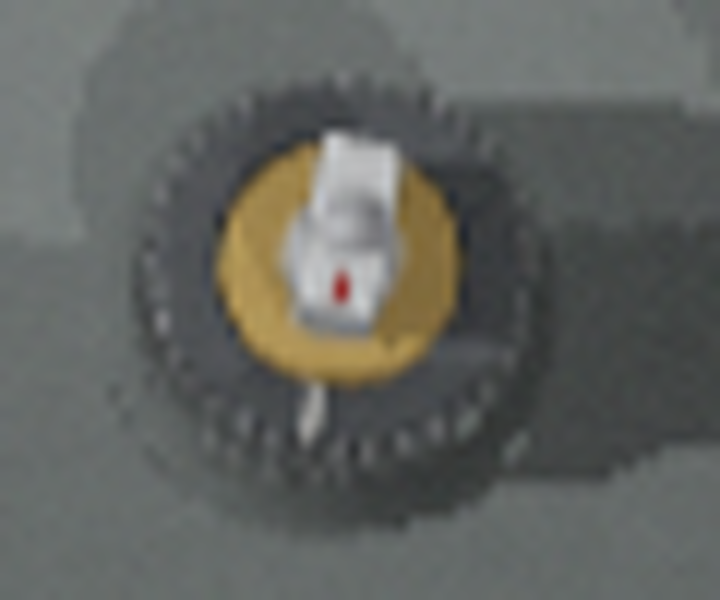

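View pics/scene0z.png

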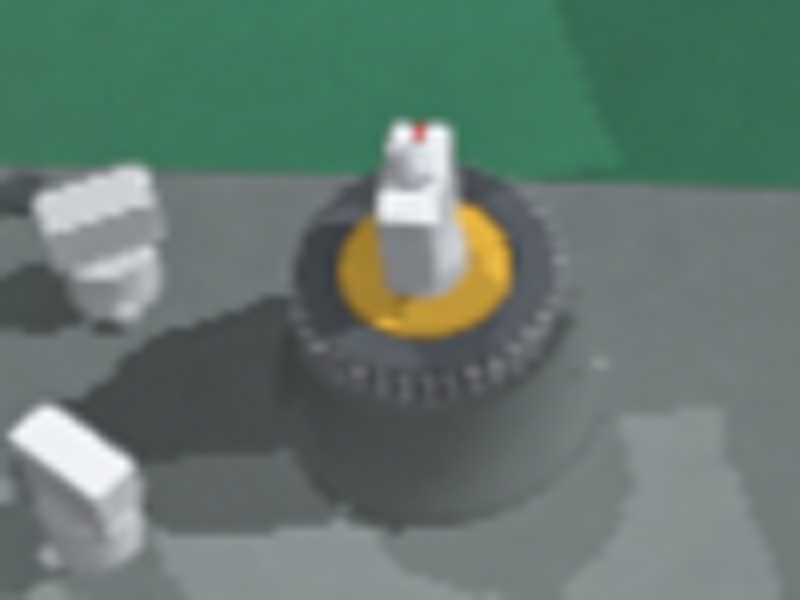

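```bash
cat > h.py <<'E'
import numpy as np
CAM={"scene":(np.array([[364.2,0,262],[0,364.2,189.3],[0,0,1]]),np.array([[0.1,0.9949,-0.0118],[0.8084,-0.0882,-0.582],[-0.5801,0.0486,-0.8131]]),np.array([-0.1316,-0.417,1.2091])),
"top":(np.array([[422.7,0,256.5],[0,422.7,190.9],[0,0,1]]),np.array([[-0.013,-0.9998,-0.0147],[-0.9817,0.0155,-0.1898],[0.19,0.012,-0.9817]]),np.array([0.0841,0.5994,0.9794]))}
def onz(cam,u,v,z):
    K,R,t=CAM[cam]; c=-R.T@t; d=R.T@np.linalg.solve(K,[u,v,1.]); return c+d*(z-c[2])/d[2]
def proj(cam,X):
    K,R,t=CAM[cam]; p=K@(R@np.asarray(X)+t); return p[:2]/p[2]
E
python3 - <<'E'
from h import *
def zp(x,y,s,ox,oy): return (x+.5)/s-.5+ox,(y+.5)/s-.5+oy
T=lambda x,y,z:onz("top",*zp(x,y,12,255,180),z)
S=lambda x,y,z:onz("scene",*zp(x,y,8,180,155),z)
P=lambda x,y,z:onz("top",*zp(x,y,5,200,140),z)
print("socket top",T(339,262,.082),"scene",S(425,268,.082))
print("bar top",T(349,228,.124),"scene",S(416,170,.124))
print("mark",T(313,412,.082), "red",T(341,288,.124))
for a in[(323,132),(402,147),(372,325),(297,314)]: print("bc",T(*a,.124)[:2])
for a in[(392,122),(455,122),(437,225),(378,215)]: print("sc",S(*a,.124)[:2])
C=[P(*a,.02)[:2] for a in [(83,38),(728,100),(22,437),(688,520)]]
print(C,[np.linalg.norm(C[i]-C[j]) for i,j in((0,1),(2,3),(0,2),(1,3))])
for i,j in((1,0),(3,2)):
    d=C[j]-C[i]; print("yaw via y",np.degrees(np.arctan2(-d[0],d[1])))
for i,j in((2,0),(3,1)):
    d=C[j]-C[i]; print("yaw via x",np.degrees(np.arctan2(d[1],d[0])))
E
```

```text
socket top [0.56949786 0.01287563 0.082     ] scene [0.57257527 0.01011153 0.082     ]
bar top [0.5690165  0.01292938 0.124     ] scene [0.57069411 0.01105781 0.124     ]
mark [0.53956033 0.01874765 0.082     ] red [0.5574726  0.01473844 0.124     ]
bc [0.58771285 0.01742652]
bc [0.58455623 0.00242272]
bc [0.55027561 0.00903912]
bc [0.55260407 0.02320743]
sc [0.55359322 0.00544716]
sc [0.55545796 0.02239063]
sc [0.5895946  0.01561697]
sc [5.84610183e-01 2.98314749e-04]
[array([0.7253612 , 0.17930033]), array([ 0.68636691, -0.15348149]), array([0.51774709, 0.20887722]), array([ 0.47168388, -0.1223841 ])] [np.float64(0.3350586453058586), np.float64(0.3344486246341053), np.float64(0.20971029537392488), np.float64(0.216923602722099)]
yaw via y -6.683255847460064
yaw via y -7.916443667184701
yaw via x -8.10785238021183
yaw via x -8.24211537190251
```

The two views agree: the axis is at about (0.570, 0.012), the die bar's yaw is about -10.3°, and the machine's yaw is about -8°. That puts the die angle at about 0.04 rad, which fits the given range. Next I'll move above it.

```bash
cat >> h.py <<'E'
AX=np.array([0.5705,0.0118]); 
def Rt(yaw):  # tool x along -bar direction
    c,s=-np.cos(yaw),-np.sin(yaw)
    return np.array([[c,s,0],[s,-c,0],[0,0,-1.]])
Y0=np.radians(-10.3)
def rep(arm,tag=""):
    s=arm.state(); x=s["eef_rot"][:,0]; yaw=np.arctan2(-x[1],-x[0])
    print(tag,"t%.2f"%s["clock"],"pos",s["ee_pos"].round(4),"yaw %.3f"%yaw,"F",s["wrist_force"].round(2),"M",s["wrist_torque"].round(3),"gap %.4f"%s["finger_gap"],flush=True)
    return s
E
python3 - <<'E'
from h import *; from bench import arm, grab_frame
import cv2
arm.goto([*AX,0.2],Rt(Y0)); s=rep(arm); print(s["joints"].round(3))
arm.movel([*AX,0.15],vel=0.1); arm.sleep(0.3); rep(arm)
for n in("scene","top"):
    cv2.imwrite(f"pics/{n}1.png",cv2.resize(grab_frame(n)["color"][120:270,170:370,::-1],None,fx=4,fy=4,interpolation=cv2.INTER_CUBIC))
E
```

```text
t2.36 pos [0.5706 0.011  0.2   ] yaw -0.181 F [-0.55  0.06 -0.41] M [ 0.096 -0.127  0.003] gap 0.0919
[-0.192  0.158  1.626 -0.     1.357 -1.582]
 t3.31 pos [0.5709 0.0117 0.1506] yaw -0.180 F [ 0.07  1.   -0.21] M [ 0.047 -0.131  0.024] gap 0.0920
```

View pics/scene1.png

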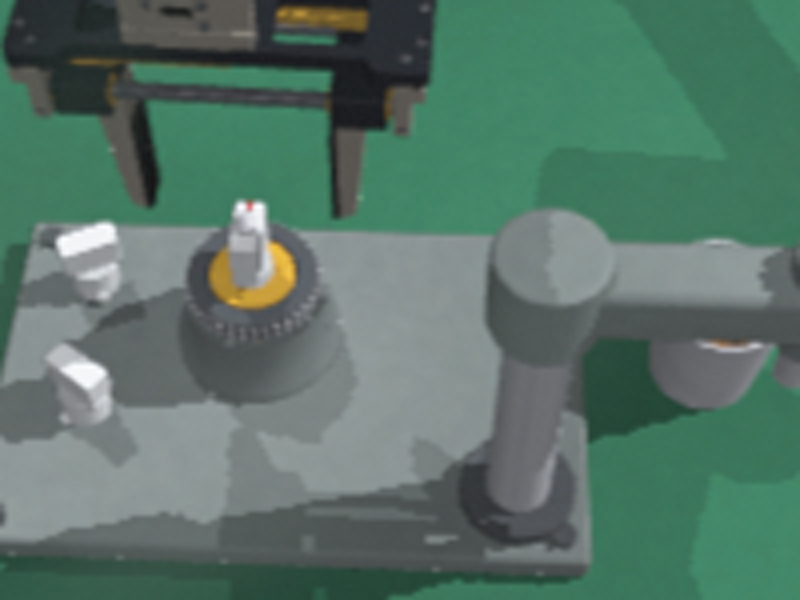

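View pics/top1.png

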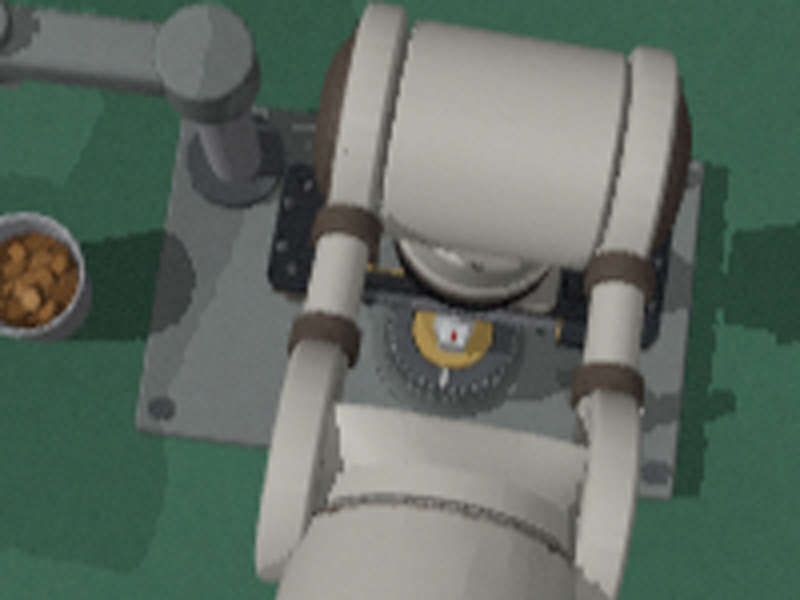

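The scene view shows the fingertips at zoomed (150,205) and (343,215), straddling the die. I'll check that against the projection, then descend and grip lightly.

```bash
python3 - <<'E'
from h import *; from bench import arm, grab_frame
print(proj("scene",[.5709,.0117,.1506]),"vs ~(231.3,172.2)")
arm.movel([*AX,0.0985],vel=0.06); arm.sleep(0.3); a=rep(arm,"low")
arm.grab(grip_force=5); arm.sleep(0.3); rep(arm,"g5")
E
```

```text
[230.85819526 168.02443907] vs ~(231.3,172.2)
low t4.72 pos [0.5707 0.0118 0.0988] yaw -0.180 F [ 0.63  0.1  -0.19] M [ 0.047 -0.133 -0.033] gap 0.0919
g5 t6.14 pos [0.5703 0.0103 0.0985] yaw -0.180 F [-1.28 -3.62 -0.11] M [-0.922  0.067 -0.022] gap 0.0163
```

The gap of 16.3 mm matches the bar. The bar pushed the tool 1.5 mm toward -y, so I'll recentre on y = 0.0103, firm up the grip a little and press.

```bash
sed -i 's/^AX=.*/AX=np.array([0.5703,0.0103]);/' h.py; python3 - <<'E'
from h import *; from bench import arm
arm.movel([*AX,0.0985],Rt(Y0),vel=0.03); arm.sleep(0.2); rep(arm,"ctr")
arm.grab(grip_force=20); arm.sleep(0.3); s=rep(arm,"g20"); z0=s["ee_pos"][2]
for d in (0.002,0.004,0.006,0.007):
    arm.movel([*AX,0.0985-d],Rt(Y0),vel=0.02); arm.sleep(0.2); s=rep(arm,"d%.3f"%d); print("dz %.4f"%(z0-s["ee_pos"][2]))
E
```

```text
ctr t6.59 pos [0.5703 0.01   0.0985] yaw -0.180 F [-0.7  -3.53  0.1 ] M [-0.682  0.074  0.027] gap 0.0163
g20 t7.11 pos [0.5703 0.0101 0.0985] yaw -0.180 F [-0.91 -4.76  0.33] M [-1.118  0.148  0.013] gap 0.0155
d0.002 t7.56 pos [0.5704 0.0101 0.097 ] yaw -0.180 F [-2.78 -4.85  2.89] M [-1.085  0.338 -0.025] gap 0.0161
dz 0.0015
d0.004 t8.01 pos [0.5705 0.0101 0.0953] yaw -0.180 F [-3.46 -4.66  4.16] M [-1.069  0.492  0.021] gap 0.0156
dz 0.0032
d0.006 t8.46 pos [0.5705 0.0101 0.0936] yaw -0.180 F [-2.92 -4.39  6.93] M [-1.042  0.665 -0.06 ] gap 0.0157
dz 0.0049
d0.007 t8.91 pos [0.5706 0.0101 0.0928] yaw -0.180 F [-3.78 -3.75  6.44] M [-1.031  0.737 -0.013] gap 0.0159
dz 0.0057
```

```bash
cat >> h.py <<'E'
def avg(arm,n=8,tag=""):
    F=[];M=[];P=[]
    for i in range(n):
        arm.sleep(0.02); s=arm.state(); F.append(s["wrist_force"]);M.append(s["wrist_torque"]);P.append(s["ee_pos"])
    x=s["eef_rot"][:,0]; yaw=np.arctan2(-x[1],-x[0])
    F,M,P=np.mean(F,0),np.mean(M,0),np.mean(P,0)
    print(tag,"t%.2f"%s["clock"],"pos",(P*1000).round(2),"yaw %.4f"%yaw,"F",F.round(2),"M",M.round(3),"gap %.4f"%s["finger_gap"],flush=True)
    return P,yaw,F,M
E
python3 - <<'E'
from h import *; from bench import arm
avg(arm,tag="now")
x,y=0.5693,0.0088
arm.movel([x,y,0.0915],Rt(Y0),vel=0.02); avg(arm,tag="shift")
for z in (0.0905,0.0895,0.0885,0.0875):
    arm.movel([x,y,z],Rt(Y0),vel=0.02); P,yw,F,M=avg(arm,tag="z%.4f"%z)
    if F[2]>13: break
E
```

```text
now t9.04 pos [570.57  10.05  92.76] yaw -0.1796 F [-3.66 -4.53  7.02] M [-1.042  0.763 -0.017] gap 0.0160
shift t9.43 pos [570.27   9.63  93.03] yaw -0.1798 F [-1.68 -1.26  6.71] M [-0.248  0.369  0.025] gap 0.0161
z0.0905 t9.81 pos [570.31   9.63  92.15] yaw -0.1798 F [-1.93 -1.02  8.21] M [-0.251  0.433  0.003] gap 0.0156
z0.0895 t10.19 pos [570.33   9.62  91.28] yaw -0.1798 F [-2.47 -0.89  8.55] M [-0.239  0.524  0.023] gap 0.0159
z0.0885 t10.57 pos [570.41   9.62  90.46] yaw -0.1798 F [-2.83 -1.01  9.37] M [-0.2    0.559  0.011] gap 0.0161
z0.0875 t10.96 pos [570.83   9.55  90.3 ] yaw -0.1797 F [-4.41 -0.59 13.35] M [-0.216  0.726  0.017] gap 0.0161
```

I felt the hard bottom at z = 90.4 mm, which is 8.1 mm below the start, so the pads haven't slipped. I'll hold z at about 91.3 (roughly 7.1 mm pressed) and turn, in coarse steps while the stop is still out of range and fine ones after that.

```bash
python3 - <<'E'
from h import *; from bench import arm
x,y=0.5690,0.0086
arm.movel([x,y,0.0895],Rt(Y0),vel=0.02); avg(arm,tag="base")
for a in (0.05,0.1,0.2,0.3):
    arm.movel([x+0.0005,y,0.0895] if 0 else [x,y,0.0895],Rt(Y0-a),vel=0.02); avg(arm,4,tag="a%.2f"%a)
E
```

```text
base t11.34 pos [570.57   9.53  91.63] yaw -0.1798 F [-1.74 -0.39  8.66] M [-0.152  0.202  0.007] gap 0.0157
a0.05 t11.66 pos [570.56   9.44  91.62] yaw -0.2299 F [-1.56 -0.91  8.5 ] M [-0.226  0.234 -0.035] gap 0.0161
a0.10 t11.97 pos [570.54   9.34  91.61] yaw -0.2799 F [-1.99 -1.08  8.97] M [-0.329  0.247 -0.017] gap 0.0158
a0.20 t12.29 pos [570.45   9.17  91.56] yaw -0.3798 F [-2.61 -1.48  8.65] M [-0.43   0.283 -0.002] gap 0.0157
a0.30 t12.61 pos [570.39   9.    91.55] yaw -0.4798 F [-2.17 -1.84  9.4 ] M [-0.556  0.368  0.   ] gap 0.0161
```

```bash
python3 - <<'E'
from h import *; from bench import arm
x,y=0.5690,0.0084
a=0.30
hit=False
while a<0.95:
    a+=0.05 if a<0.44 else 0.02
    arm.movel([x,y,0.0893],Rt(Y0-a),vel=0.02); P,yw,F,M=avg(arm,3,tag="a%.2f"%a)
    if abs(M[2])>0.08:
        P,yw,F,M=avg(arm,8,tag="confirm")
        if abs(M[2])>0.07: hit=True; print("HIT"); break
    if not 90.8<P[2]*1000<91.9 : print("z off"); break
E
```

```text
a0.35 t12.91 pos [570.34   8.86  91.31] yaw -0.5298 F [-2.53 -1.88  8.47] M [-0.529  0.39  -0.01 ] gap 0.0158
a0.40 t13.21 pos [570.28   8.79  91.3 ] yaw -0.5798 F [-2.42 -1.55  8.97] M [-0.598  0.437 -0.006] gap 0.0158
a0.45 t13.51 pos [570.23   8.72  91.3 ] yaw -0.6297 F [-2.77 -1.91  8.89] M [-0.627  0.445 -0.007] gap 0.0158
a0.47 t13.81 pos [570.22   8.7   91.3 ] yaw -0.6497 F [-2.67 -2.64  8.98] M [-0.673  0.47   0.007] gap 0.0159
a0.49 t14.11 pos [570.18   8.66  91.28] yaw -0.6697 F [-2.65 -2.66  8.87] M [-0.671  0.459 -0.014] gap 0.0159
a0.51 t14.41 pos [570.15   8.64  91.26] yaw -0.6897 F [-2.8  -2.98  8.78] M [-0.717  0.5    0.016] gap 0.0156
a0.53 t14.71 pos [570.13   8.62  91.27] yaw -0.7097 F [-2.61 -2.37  9.25] M [-0.739  0.532  0.001] gap 0.0158
a0.55 t15.01 pos [570.12   8.6   91.27] yaw -0.7297 F [-2.93 -2.45  9.5 ] M [-0.778  0.552  0.004] gap 0.0160
a0.57 t15.31 pos [570.08   8.57  91.25] yaw -0.7497 F [-2.93 -3.32  9.04] M [-0.808  0.525 -0.007] gap 0.0161
a0.59 t15.61 pos [570.05   8.55  91.23] yaw -0.7697 F [-3.27 -2.63  8.89] M [-0.786  0.568  0.005] gap 0.0159

[... 1279 characters left out ...]
.42] M [-0.974  0.762 -0.024] gap 0.0159
a0.85 t19.51 pos [569.64   8.31  91.06] yaw -1.0295 F [-3.83 -3.84  9.52] M [-0.994  0.795 -0.023] gap 0.0158
a0.87 t19.81 pos [569.63   8.3   91.06] yaw -1.0495 F [-3.88 -4.17  9.36] M [-0.971  0.781  0.012] gap 0.0158
a0.89 t20.11 pos [569.59   8.29  91.03] yaw -1.0695 F [-4.24 -3.54  9.1 ] M [-1.007  0.868 -0.007] gap 0.0158
a0.91 t20.41 pos [569.57   8.27  91.03] yaw -1.0896 F [-4.78 -3.65  9.71] M [-1.033  0.86   0.01 ] gap 0.0155
a0.93 t20.71 pos [569.53   8.25  91.02] yaw -1.1095 F [-3.84 -4.03  9.3 ] M [-1.024  0.885 -0.016] gap 0.0160
a0.95 t21.01 pos [569.49   8.25  91.  ] yaw -1.1295 F [-4.07 -4.17  9.3 ] M [-1.052  0.922  0.013] gap 0.0159
```

```bash
python3 - <<'E'
from h import *; from bench import arm
x,y=0.5682,0.0074
a=0.95
while a<1.66:
    a+=0.02
    arm.movel([x,y,0.0894],Rt(Y0-a),vel=0.02); P,yw,F,M=avg(arm,3,tag="a%.2f"%a)
    if abs(M[2])>0.07 or abs(yw-(Y0-a))>0.004:
        P,yw,F,M=avg(arm,8,tag="confirm")
        if abs(M[2])>0.06: print("HIT"); break
    if not 90.8<P[2]*1000<91.9 : print("z off"); break
E
```

```text
a0.97 t21.31 pos [569.25   7.88  91.25] yaw -1.1498 F [-3.08 -2.11  7.96] M [-0.612  0.51   0.021] gap 0.0159
a0.99 t21.61 pos [569.23   7.87  91.26] yaw -1.1697 F [-3.3  -1.84  9.19] M [-0.617  0.59  -0.025] gap 0.0160
a1.01 t21.91 pos [569.2    7.86  91.25] yaw -1.1897 F [-2.84 -1.6   8.93] M [-0.582  0.574  0.   ] gap 0.0158
a1.03 t22.21 pos [569.15   7.86  91.25] yaw -1.2096 F [-2.69 -2.24  9.35] M [-0.651  0.625 -0.017] gap 0.0156
a1.05 t22.51 pos [569.12   7.85  91.24] yaw -1.2297 F [-3.13 -2.02  9.86] M [-0.657  0.67  -0.015] gap 0.0160
a1.07 t22.81 pos [569.09   7.86  91.24] yaw -1.2497 F [-3.35 -1.48  9.42] M [-0.65   0.671  0.008] gap 0.0156
a1.09 t23.11 pos [569.07   7.82  91.23] yaw -1.2696 F [-3.22 -2.31  8.95] M [-0.679  0.71  -0.031] gap 0.0157
a1.11 t23.41 pos [569.02   7.83  91.2 ] yaw -1.2896 F [-3.64 -1.64  9.49] M [-0.646  0.709 -0.007] gap 0.0162
a1.13 t23.71 pos [568.98   7.84  91.19] yaw -1.3097 F [-3.21 -1.76  9.1 ] M [-0.648  0.724 -0.008] gap 0.0156
a1.15 t24.01 pos [568.95   7.83  91.16] yaw -1.3297 F [-2.91 -1.93  9.1 ] M [-0.673  0.795 -0.004] gap 0.0157
a1.17 t24.31 pos [568.92   7.82  91.16] yaw -1.3497 F [-3.48 -1.74  9.  ] M [-0.651  0.762 -0.033] gap 0.0158
a1.19 t24.61 pos [568.88   7.85  91.14] yaw -1.3697 F [-3.91 -1.57  9.01] M [-0.675  0.803 -0.012] gap 0.0161
a1.21 t24.91 pos [568.85   7.84  91.13] yaw -1.3896 F [-4.42 -1.91  9.18] M [-0.66   0.804 -0.034] gap 0.0158
a1.23 t25.21 pos [568.79   7.84  91.1 ] yaw -1.4096 F [-3.51 -1.71  9.26] M [-0.674  0.816 -0.012] gap 0.0158
a1.25 t25.51 pos [568.83   7.87  91.11] yaw -1.4296 F [-2.99 -2.14  9.08] M [-0.642  0.843  0.018] gap 0.0154
a1.27 t25.81 pos [568.9    7.88  91.11] yaw -1.4495 F [-3.53 -1.88  9.  ] M [-0.61   0.762  0.076] gap 0.0161
confirm t25.94 pos [568.89   7.88  91.11] yaw -1.4494 F [-3.25 -1.77  8.51] M [-0.593  0.783  0.094] gap 0.0157
HIT
```

```bash
python3 - <<'E'
from h import *; from bench import arm
x,y=0.5682,0.0074
for a in (1.28,1.29):
    arm.movel([x,y,0.0894],Rt(Y0-a),vel=0.02); P,yw,F,M=avg(arm,8,tag="a%.2f"%a)
    if M[2]>0.15: break
E
```

```text
a1.28 t26.32 pos [568.94   7.9   91.11] yaw -1.4593 F [-3.16 -2.19  8.97] M [-0.595  0.779  0.12 ] gap 0.0157
a1.29 t26.71 pos [569.     7.9   91.12] yaw -1.4693 F [-2.91 -1.97  8.74] M [-0.562  0.75   0.151] gap 0.0161
```

The torque rises steadily at the same spot (0.08, 0.12, 0.15 N m), so this is the stop. I'll ease the torque off, let the die rise into the notch, check it and release.

```bash
python3 - <<'E'
from h import *; from bench import arm
x,y=0.5678,0.0070
arm.movel([x,y,0.0894],Rt(Y0-1.262),vel=0.02); avg(arm,6,tag="ease")
for z in (0.0910,0.0925,0.0937,0.0946,0.0952,0.0957):
    arm.movel([x,y,z],Rt(Y0-1.262),vel=0.02); P,yw,F,M=avg(arm,5,tag="z%.4f"%z)
    if F[2]<0.3: break
E
```

```text
ease t27.06 pos [568.75   7.75  91.15] yaw -1.4414 F [-2.5  -0.98  8.14] M [-0.431  0.611  0.087] gap 0.0156
z0.0910 t27.39 pos [568.73   7.69  92.67] yaw -1.4415 F [-2.35 -1.12  7.98] M [-0.454  0.576  0.056] gap 0.0158
z0.0925 t27.73 pos [568.7    7.7   93.97] yaw -1.4415 F [-1.89 -1.25  7.22] M [-0.467  0.503  0.084] gap 0.0160
z0.0937 t28.06 pos [568.64   7.62  94.82] yaw -1.4416 F [-0.88 -0.71  6.04] M [-0.382  0.274  0.093] gap 0.0156
z0.0946 t28.39 pos [568.57   7.52  95.31] yaw -1.4418 F [-0.01  0.29  5.68] M [-0.171  0.021  0.11 ] gap 0.0158
z0.0952 t28.73 pos [568.43   7.4   95.51] yaw -1.4418 F [2.   1.33 3.82] M [ 0.061 -0.437  0.099] gap 0.0157
z0.0957 t29.06 pos [568.26   7.3   95.62] yaw -1.4419 F [5.11 2.21 0.43] M [ 0.328 -1.078  0.127] gap 0.0158
```

The upward force fell off at z ≈ 95.6 mm, so the die is held by the notch at about 2.8 mm pressed. I'll relieve the side load and release.

```bash
python3 - <<'E'
from h import *; from bench import arm, grab_frame
import cv2
R=Rt(Y0-1.257)
x,y=0.5688,0.0074
arm.movel([x,y,0.0955],R,vel=0.02); avg(arm,6,tag="relieved")
arm.gripper_open(); arm.sleep(0.3); P,_,_,_=avg(arm,4,tag="open")
arm.movel([P[0],P[1],0.17],vel=0.1); rep(arm)
arm.goto([0.40,-0.35,0.25],Rt(Y0-1.0)); arm.sleep(0.3); rep(arm)
for n in("scene","top"):
    f=grab_frame(n)["color"][:,:,::-1]; cv2.imwrite(f"pics/{n}2.png",f)
    if n=="top": cv2.imwrite("pics/top2zz.png",cv2.resize(f[180:230,255:315],None,fx=12,fy=12,interpolation=cv2.INTER_CUBIC))
    else: cv2.imwrite("pics/scene2z.png",cv2.resize(f[155:230,180:280],None,fx=8,fy=8,interpolation=cv2.INTER_CUBIC))
E
```

```text
relieved t29.41 pos [568.56   7.4   95.51] yaw -1.4369 F [0.93 1.27 3.45] M [ 0.105 -0.336  0.075] gap 0.0160
open t30.96 pos [568.8    7.4   95.49] yaw -1.4368 F [ 0.12  0.22 -0.18] M [-0.029 -0.084  0.014] gap 0.0916
 t31.85 pos [0.5682 0.0075 0.1692] yaw -1.437 F [ 0.36  0.32 -0.31] M [ 0.005 -0.147  0.033] gap 0.0919
 t33.64 pos [ 0.4003 -0.3496  0.2499] yaw -1.179 F [-0.13  0.12  0.05] M [ 0.046 -0.109 -0.009] gap 0.0920
```

View pics/top2zz.png

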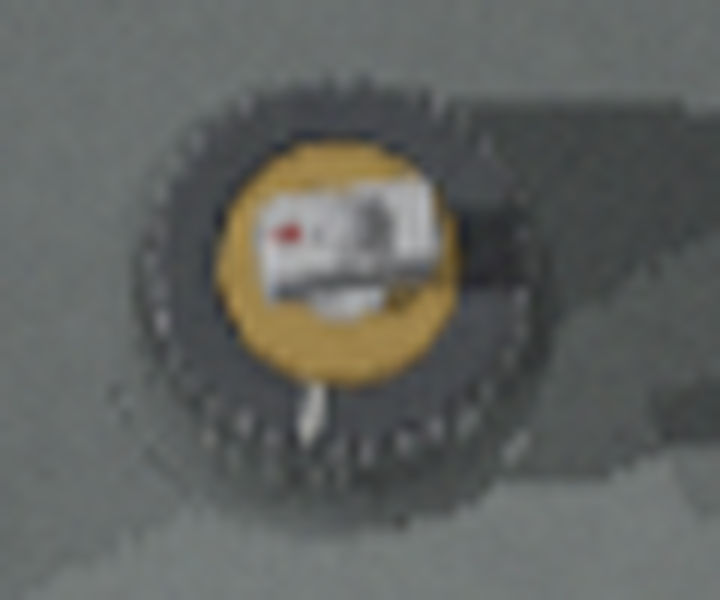

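View pics/scene2z.png

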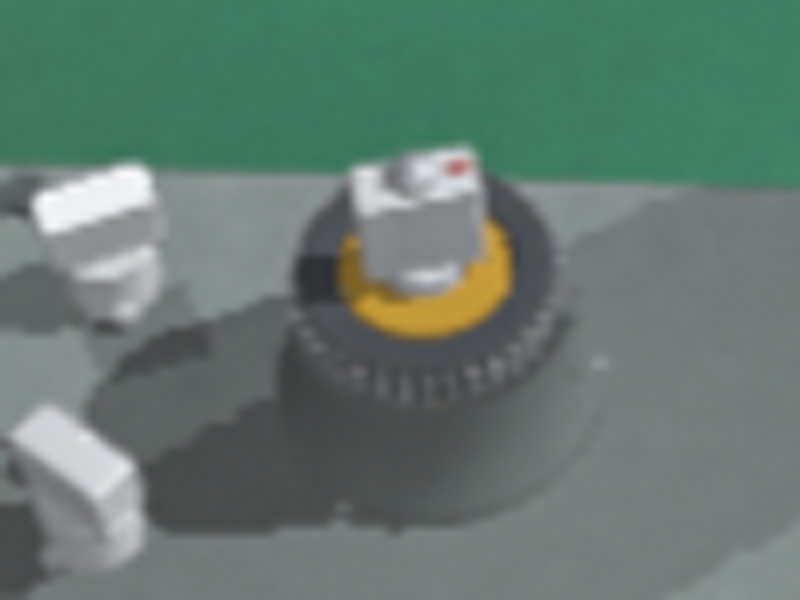

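View pics/top2.png

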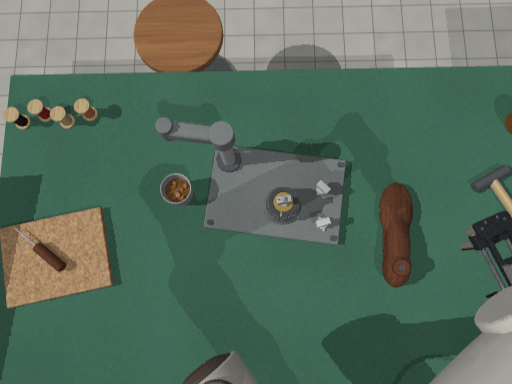

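The collar mark is unchanged at zoomed (313,412) and the spares haven't moved. The bar now lies crosswise. I'll check its height in the scene image (2.7 mm against 5.5 mm) by overlaying the predicted top face.

```bash
python3 - <<'E'
from h import *; import cv2
def corners(cx,cy,yaw,z):
    b=np.array([np.cos(yaw),np.sin(yaw)]);n=np.array([-b[1],b[0]])
    return [np.array([cx,cy,0])+np.r_[sx*.017*b+sy*.008*n,z] for sx,sy in((1,1),(1,-1),(-1,-1),(-1,1))]
im0=cv2.imread("pics/scene0.png");im2=cv2.imread("pics/scene2.png")
s=16;ox,oy=215,163;tiles=[]
for im,yaw,ps in((im0,-.18,(0,)),(im2,-.18-1.25,(.0027,.0055))):
  for p in ps:
    z=cv2.resize(im[oy:oy+34,ox:ox+34][:, :17+ 7],None,fx=s,fy=s,interpolation=cv2.INTER_CUBIC)
    # centre from scene's own brass estimate
    q=[((proj("scene",c)-[ox,oy])+.5)*s-.5 for c in corners(0.5715,0.0105,yaw,.124-p)]
    cv2.polylines(z,[np.int32(np.round(q))],True,(0,255,0),1); tiles.append(cv2.resize(z,(266,377)))
cv2.imwrite("pics/cmp.png",np.hstack(tiles))
E
```

```text
(no output)
```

View pics/cmp.png

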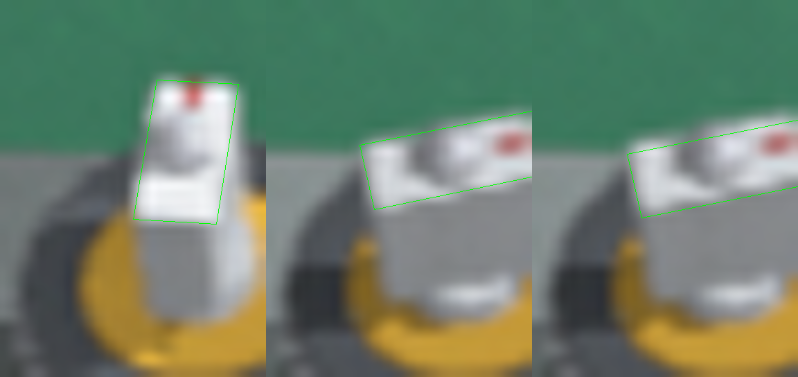

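The left tile (before, 0 mm) and the middle tile (after, 2.7 mm) fit their outlines. The right tile, the 5.5 mm outline, sits visibly below the face. The die is in its notch, so I'm handing in.

```bash
python3 - <<'E'
from h import *; from bench import arm
rep(arm); arm.close_job()
E
```

```text
t33.74 pos [ 0.4002 -0.3498  0.25  ] yaw -1.179 F [-0.35 -0.69 -0.02] M [-0.008 -0.1    0.021] gap 0.0919
the job is handed in; nothing more can be done
```

The die is locked in its notch and released, and I handed the job in at 33.7 s of the 51 s allowed; no verdict was reported.

**What I did:** I gripped the bar at 20 N and pressed until I felt the hard bottom at 8.1 mm, then held it about 7 mm down. I turned it clockwise about 1.25 rad to the stop. I kept on until the torque had climbed to 0.15 N m, under the collar's 0.35, then eased off. The die rose and caught in the notch at about 2.8 mm, and I opened the gripper and backed away.

**Last checks:**
- **Die height:** the scene picture fits the 2.7 mm outline and not the 5.5 mm one. The margin is only about one pixel, but it agrees with the force felt as the die caught.
- **Collar:** its mark is at the same pixel as before.
- **Bystanders:** the spare dies, last and cup appear unmoved, judged by eye from the pictures.
- **Contact:** the gripper is open and clear of everything.

**What disagreed:** my camera estimate of the die's axis was 1.5 mm off sideways. I felt this when gripping and corrected it. While pressing, the wrist force at first read about 2 N below the spring's stated force, but the hard bottom at the expected depth ruled out the grip slipping.

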